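# Tuck the edging strip under the lapped scales and hold it flat

### The job

Pick up the copper edging strip by its blue rib and slide its thin front edge under the bottom row of lapped metal scales on the pale board, square and centred on the row, until the black line across the strip is hidden beneath the scale tips, without lifting the scales. Finish while holding: keep hold of the strip and keep it pressed firmly flat on the board (a push of about 10 N), and leave the bowl, pliers and jar alone.

Things in the scene. Friction and masses are not known exactly. Their poses are not given: they have to be found in the camera images.
- panel: Fixed pale wood board, 240 (x) x 170 (y) x 18 mm, with rows of lapped steel and brass scales (top at most 45 mm up). Origin: centre of its underside. x points from the bare end (bare from -120 to -30 mm) to the scales: the tucking direction. The bottom row is 130 mm wide, centred, its tips at x = -30 mm.
- lip (a point): Point on the board's top (panel frame x = -30, y = 0, z = 18 mm) straight below the tips of the middle of the bottom row. From here a gap 10 mm high runs 47 mm deep under the row, open in front and at the sides, ended by a grey felt block (panel x = +17 mm).
- lap (a joint): Angle of the bottom row of scales (with the row just above it, on the same flap) about its hinge, 68 mm behind the tips. 0 = resting at its stop (tips' underside 10 mm over the board); grows as the tips are lifted. A light spring returns it: about 1 N at the tips lifts it.
- lap_tip (a point): Underside of the bottom row at its middle tip (moves with the row), at rest 10 mm above lip.
- strip: Loose copper-coloured strip, about 0.18 kg, flat on the desk at first: leaf 90 (x) x 110 (y) x 4 mm, with an upright blue rib along the back edge (x -45 to -33 mm, 110 mm long, top 40 mm above the underside). Origin: centre of the underside. x points from the rib to the thin front edge (x = +45 mm). A black line crosses the leaf 25 mm behind the front edge.
- edge_left (a point): Left (+y) front corner of the strip, on the underside: x = +45, y = +55, z = 0 mm in the strip's frame.
- edge_right (a point): Right (-y) front corner of the strip, on the underside: x = +45, y = -55, z = 0 mm in the strip's frame.
- rib (a point): Grip point in the middle of the blue rib, 30 mm above the strip's underside, 10 mm below the rib's top, 84 mm behind the front edge. Pinch the 12 mm thickness from above, fingers closing along the strip's x axis.
- ring_bowl: Bystander: white bowl, 90 mm across, 40 mm high, loose on the desk beyond the middle. Origin: centre of its underside.
- pliers: Bystander: loose pliers with blue handles lying flat at the right, about 160 mm long, 13 mm high. Origin: on the desk under their middle.
- scale_jar: Bystander: loose amber jar with steel cap at the left, 70 mm across, 75 mm high. Origin: centre of its underside.
Not all that is in view belongs to the job. Several things have the shape of the strip; the one meant has the colours described above.

How it is judged:
By the outcome, as a careful person would: the job done as asked, in the order asked, and still so for the second after the job is handed in, while the arm keeps its last pose, push and grip.
It also fails if it takes over 45 s, if anything falls off the work surface, if the arm or the gripper's body presses on something with over 40 N, if the wrist force passes 120 N, or if a joint passes its speed limit or range.

### The arm

A 6-joint arm with a two-finger parallel gripper is mounted at the origin on the work surface. World frame = base frame: x ahead of the robot, y to its left, z up, the work surface at z = 0. Lengths are in m, angles in rad, forces in N, time in s.
With the tool pointing down it reaches from about 0.15 to 0.775 m from the base axis. Payload 6.1 kg.
Tool frame: the origin (TCP) lies midway between the tips of the shut fingers; the grasp point (between the pads) lies 19 mm behind it (r.grip_depth is the distance from the TCP to the grasp point, in m); z points along the fingers, y is the line along which they close (so a half turn about z gives the same grasp; the last joint's range is limited). The gripper opens to 85 mm and grips with 20 to 120 N. Pads are 22 mm wide; open, the fingers measure 114 mm over their backs; the gripper's body (76 mm by 85 mm) begins 54 mm behind the grasp point. The pads swing forward as they close: fully open they stand 13 mm farther back than shut.
Start: joints at [-1.113, 0.126, -0.04, 1.405, 0, 1.571], TCP at [0.232, -0.471, 0.231] pointing down, gripper open.
Joint ranges: [-2.72, 2.72], [-0.95, 1.95], [-1.27, 1.35], [-1.78, 2.02], [-1.46, 1.47], [-3.14, 3.14]. Speed limits (rad/s): [2.39, 2.39, 3.01, 3.14, 3.14, 3.14].

### API

Orientations are given as a unit quaternion [x, y, z, w].
In Python, from rig import r gives the robot as it stands. The module is installed in compiled form; this text tells all that it offers.
- The arm moves only by the tool step_arm, never from a script. Its argument "targets" is a list of rows, each an object of numbers: "x", "y", "z": the shift along the world's x, y, z in mm; "twist": the turn about the world's z in degrees. A call has 1 to 8 rows; each row is the pose to reach, as a shift and turn from the pose commanded when the call began; what a row does not reach only later rows make up. A row lasts 1/12 s, in which the tool goes at most 41.7 mm and 7.16 degrees, less where a joint would pass 70% of its speed; a pose out of reach is approached as far as the arm can. A call with a gripper value outside its range is refused whole. "jaw" is the opening, from -1 (shut) to 1 (fully open), set as the call begins (left out, the last holds). The fingers move at their own pace and stop on an object; "squeeze" is the grip in N (left out, the last holds). Time passes only in rows, so rows that repeat a pose let the fingers close. It gives the time, the measured TCP pose, the force, the opening and the grip force at its end, in the units of the state.
- r.observe(): the state, without advancing time (a new reading comes with each control period).
- r.snapshot(name): name is "scene" or "top"; returns a dict with "color" (420x560x3 uint8, blue, green, red), "fx", "fy", "cx", "cy" (pixels), "extrinsics" (4x4, takes a point from world to camera coordinates). Camera axes: x right, y down, z forward; pixel columns grow to the right and rows downward; lengths in m; the calibration is good to about 2 mm. A picture is of the moment at which its call begins. There is no depth.
- r.hand_in(): hands the job in; it is judged then, once.
The state is a dict: "time": time; "qpos": joint angles; "joint_velocities": joint speeds; "effort": joint torques, N m; "eef_pos": TCP position; "eef_rot": TCP orientation; "force": force on the tool from outside, world axes, zero at the start; "moment": the same for the moment, N m; "width": finger opening in m; "finger_force": force on a finger pad.
Only numpy, scipy, OpenCV 4.12 (cv2) and the standard library are available. Lean on these libraries where they do the work, as an engineer would, in place of code of your own. Each camera call takes 0.05 s, during which the arm holds its last target. There are 200 camera calls.

## Working session

There is one attempt and no reset: what is moved stays moved. The work goes in short steps, Python scripts to look and compute and a tool call to move; the robot and the scene stay as the last step left them, time stands still between calls to the robot, and variables do not carry over. Pictures are saved under pics/ and viewed, at most 10 in all, crops included, and the job is handed in when it is done.

Besides the shell and the picture viewer there is one more tool, called after ">>>" in YAML: its name, and indented under it one key for each argument. step_arm: Moves the arm, as the interface text tells. Its arguments: {"type":"object","properties":{"targets":{"type":"array"},"jaw":{"type":"number"},"squeeze":{"type":"number"}},"required":["targets"]}

```bash
mkdir -p pics; cat > h.py <<'E'
import numpy as np, cv2
from rig import r
def snap(n,f=None):
    s=r.snapshot(n)
    if f: cv2.imwrite('pics/'+f,s['color'])
    return s
def ray(s,u,v,z):
    E=np.array(s['extrinsics']);R,t=E[:3,:3],E[:3,3]
    c=-R.T@t; d=R.T@np.array([(u-s['cx'])/s['fx'],(v-s['cy'])/s['fy'],1])
    return c+d*(z-c[2])/d[2]
def proj(s,p):
    E=np.array(s['extrinsics']);q=E[:3,:3]@np.array(p)+E[:3,3]
    return np.array([s['fx']*q[0]/q[2]+s['cx'],s['fy']*q[1]/q[2]+s['cy']])
E
python3 - <<'E'
from h import *
a=snap('top','top0.png');b=snap('scene','scene0.png')
for s in(a,b):
    E=np.array(s['extrinsics']);print(-E[:3,:3].T@E[:3,3],s['fx'])
o=r.observe();print(o['eef_pos'],o['eef_rot'],o['width'],o['force'])
E
```

```text
[ 0.52009406 -0.01210405  1.26698743] 382.2772954063321
[1.39709642 0.03176683 1.09294618] 439.5042914006777
[ 0.23187294 -0.47058856  0.23060684] [ 9.73912516e-01  2.26922605e-01 -1.70009002e-04 -7.16088926e-04] 0.08549494928948492 [-0.25505419 -0.7450604   0.0884933 ]
```

View pics/top0.png

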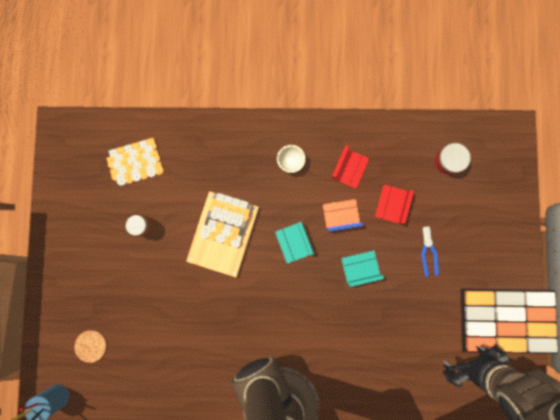

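View pics/scene0.png

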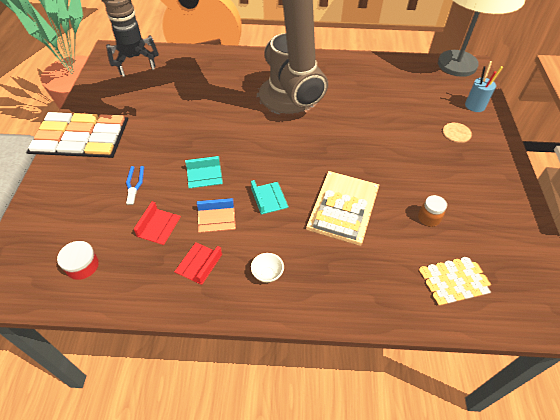

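The top view has five strip-shaped things: teal at (295,242) and (362,268), red at (350,167) and (394,204), and copper with a blue rib at (343,214). Only the last one fits the description. The board is at (222,234), with its bare end towards the robot. I'll confirm in one enlarged crop and measure at the same time.

```bash
cat > m.py <<'E'
from h import *
def big(m):
    c,_=cv2.findContours(m.astype(np.uint8),cv2.RETR_EXTERNAL,cv2.CHAIN_APPROX_NONE)
    return max(c,key=cv2.contourArea)
def hsvmask(s,lo,hi,roi):
    m=cv2.inRange(cv2.cvtColor(s['color'],cv2.COLOR_BGR2HSV),lo,hi)
    k=np.zeros_like(m);u0,v0,u1,v1=roi;k[v0:v1,u0:u1]=255
    return m&k
E
python3 - <<'E'
from m import *
a=snap('top');b=snap('scene')
c1=cv2.resize(a['color'][180:285,180:380],(800,420//1),interpolation=cv2.INTER_CUBIC)
c2=cv2.resize(b['color'][165:250,190:390],(424,180),interpolation=cv2.INTER_CUBIC)
im=np.zeros((600,800,3),np.uint8);im[:420]=c1;im[420:600,:424]=c2
cv2.imwrite('pics/crop.png',im)
for s,n,rr,rb in((a,'top',(315,195,368,236),(180,185,265,280)),(b,'scene',(190,195,240,236),(300,165,385,245))):
    for nm,lo,hi,roi,z in(('blue',(105,110,60),(130,255,255),rr,.04),('cop',(5,110,130),(18,255,255),rr,.004),('board',(15,50,150),(28,150,255),rb,.018)):
        m=hsvmask(s,lo,hi,roi);
        if not m.any(): print(n,nm,'none');continue
        c=big(m);q=cv2.boxPoints(cv2.minAreaRect(c))
        P=np.array([ray(s,u,v,z)[:2] for u,v in q])
        print(n,nm,cv2.contourArea(c),q.round(1).tolist(),(P*1000).round().tolist(),np.linalg.norm(P[1]-P[0]).round(3),np.linalg.norm(P[2]-P[1]).round(3))
hs=cv2.cvtColor(a['color'],cv2.COLOR_BGR2HSV)
for u,v in((342,225),(342,210),(343,206),(210,260),(195,255),(240,210),(330,228)):print(u,v,hs[v,u])
E
```

```text
top blue 52.0 [[327.8999938964844, 228.39999389648438], [361.0, 222.8000030517578], [361.3999938964844, 225.3000030517578], [328.29998779296875, 230.8000030517578]] [[568.0, -145.0], [587.0, -251.0], [579.0, -252.0], [560.0, -147.0]] 0.108 0.008
top cop 1316.0 [[315.0, 195.0], [367.0, 195.0], [367.0, 235.0], [315.0, 235.0]] [[680.0, -106.0], [682.0, -279.0], [549.0, -278.0], [547.0, -107.0]] 0.172 0.133
top board 3668.0 [[185.1999969482422, 261.5], [208.39999389648438, 189.1999969482422], [259.20001220703125, 205.60000610351562], [236.0, 277.79998779296875]] [[456.0, 315.0], [693.0, 247.0], [641.0, 78.0], [405.0, 149.0]] 0.247 0.177
scene blue 275.0 [[196.60000610351562, 200.8000030517578], [231.89999389648438, 197.8000030517578], [232.6999969482422, 207.0], [197.3000030517578, 210.0]] [[578.0, -254.0], [560.0, -148.0], [595.0, -141.0], [613.0, -245.0]] 0.108 0.036
scene cop 1960.0 [[190.0, 195.0], [239.0, 195.0], [239.0, 235.0], [190.0, 235.0]] [[528.0, -288.0], [518.0, -133.0], [671.0, -116.0], [680.0, -261.0]] 0.156 0.154
scene board 553.0 [[305.1000061035156, 228.8000030517578], [322.5, 170.89999389648438], [378.3999938964844, 187.60000610351562], [361.0, 245.60000610351562]] [[647.0, 80.0], [411.0, 133.0], [472.0, 312.0], [696.0, 243.0]] 0.242 0.189
342 225 [148  60 180]
342 210 [ 11 152 245]
343 206 [ 12 149 251]
210 260 [ 24 107 254]
195 255 [ 23 109 253]
240 210 [ 21 140 251]
330 228 [113 119 212]
```

View pics/crop.png

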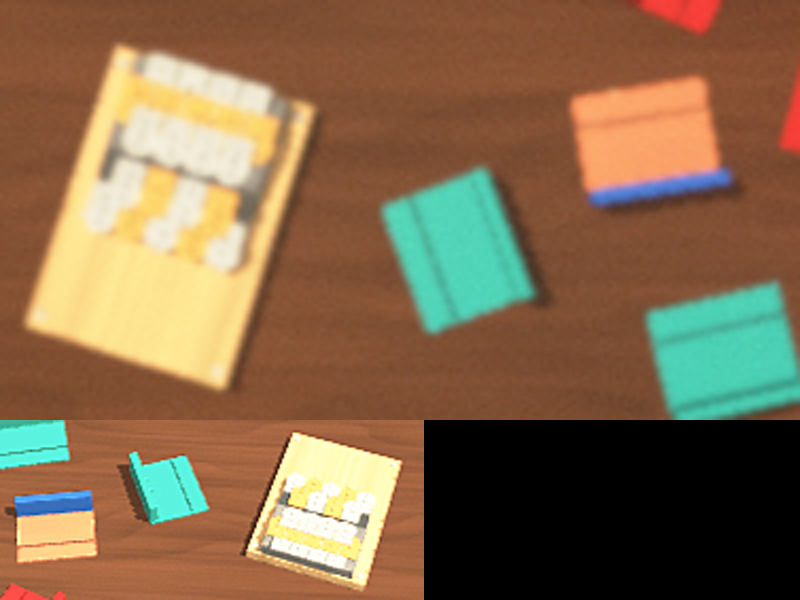

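The crop confirms it: the target is the copper leaf with a dark line near its far edge and a blue rib at its near edge. The board's bare end is at the lower left, with the row's tips around crop (165,240). Next I'll measure the corners more precisely.

```bash
cat >> m.py <<'E'
def lab(s,roi,kind):
    rng={'cop':((6,100,150),(15,175,255)),'blue':((100,80,60),(150,255,255)),'board':((17,60,170),(29,150,255))}[kind]
    return hsvmask(s,rng[0],rng[1],roi)
def rect(s,roi,kind,z):
    "contour -> world plane z (mm) -> minAreaRect in world"
    c=big(lab(s,roi,kind))[:,0]
    P=np.array([ray(s,u,v,z)[:2]*1000 for u,v in c],np.float32)
    (x,y),(w,h),a=cv2.minAreaRect(P)
    return (round(x,1),round(y,1)),(round(w,1),round(h,1)),round(a,2)
E
python3 - <<'E'
from m import *
a=snap('top');b=snap('scene')
print(rect(a,(315,190,370,240),'blue',.04),rect(a,(315,195,368,230),'cop',.004))
print(rect(b,(190,190,243,213),'blue',.04),rect(b,(190,195,243,240),'cop',.004))
print('board',rect(a,(175,180,270,285),'board',.018))
# board bare-end: edge line fits from the top view
for s,roi in((a,(175,180,270,285)),(b,(295,160,390,250))):
    m=lab(s,roi,'board'); ys,xs=np.nonzero(m)
    P=np.array([ray(s,u,v,.018)[:2]*1000 for u,v in zip(xs,ys)])
    for ang in(-16.0,-16.5,-17.0):
        t=np.deg2rad(ang);X=P@[np.cos(t),np.sin(t)];Y=P@[-np.sin(t),np.cos(t)]
        k=X<X.min()+80
        bins=[(Y[(X>q)&(X<q+10)].min().round(1),Y[(X>q)&(X<q+10)].max().round(1)) for q in np.arange(X.min()+8,X.min()+80,18)]
        fb=[X[(Y>q)&(Y<q+10)].min().round(1) for q in np.arange(Y.min()+15,Y.max()-15,25)]
        print(ang,bins,fb)
E
```

```text
((573.7, -199.9), (12.1, 110.7), 10.15) ((624.0, -191.7), (81.7, 119.9), 10.16)
((586.8, -196.1), (36.4, 108.0), 9.68) ((606.6, -196.8), (175.1, 165.2), 5.98)
board ((547.3, 197.3), (171.3, 238.3), 73.15)
-16.0 [(np.float64(258.4), np.float64(425.6)), (np.float64(257.9), np.float64(425.3)), (np.float64(257.4), np.float64(425.1)), (np.float64(258.1), np.float64(424.8))] [np.float64(352.4), np.float64(351.9), np.float64(352.7), np.float64(353.2), np.float64(353.7), np.float64(353.5)]
-16.5 [(np.float64(261.5), np.float64(428.7)), (np.float64(261.2), np.float64(428.7)), (np.float64(260.9), np.float64(428.5)), (np.float64(261.7), np.float64(428.4))] [np.float64(350.0), np.float64(349.3), np.float64(349.8), np.float64(350.1), np.float64(350.6), np.float64(350.0)]
-17.0 [(np.float64(264.6), np.float64(431.9)), (np.float64(264.5), np.float64(431.9)), (np.float64(264.4), np.float64(432.0)), (np.float64(265.3), np.float64(432.1))] [np.float64(347.5), np.float64(346.8), np.float64(346.9), np.float64(347.1), np.float64(347.3), np.float64(346.4)]
-16.0 [(np.float64(264.9), np.float64(427.9)), (np.float64(265.2), np.float64(427.4)), (np.float64(264.8), np.float64(427.7)), (np.float64(265.2), np.float64(425.8))] [np.float64(358.8), np.float64(351.1), np.float64(350.8), np.float64(351.6), np.float64(360.9), np.float64(352.2)]
-16.5 [(np.float64(268.1), np.float64(431.1)), (np.float64(268.5), np.float64(430.7)), (np.float64(268.3), np.float64(431.1)), (np.float64(268.8), np.float64(430.3))] [np.float64(356.3), np.float64(348.4), np.float64(347.9), np.float64(348.6), np.float64(357.6), np.float64(348.7)]
-17.0 [(np.float64(271.2), np.float64(434.2)), (np.float64(271.8), np.float64(433.9)), (np.float64(271.8), np.float64(434.5)), (np.float64(272.4), np.float64(433.9))] [np.float64(353.9), np.float64(345.8), np.float64(345.0), np.float64(345.4), np.float64(354.2), np.float64(345.1)]
```

>>> step_arm:
  targets:
    - {"x": 30, "y": 24, "twist": 6.5}
    - {"x": 60, "y": 48, "twist": 13}
    - {"x": 91, "y": 72, "twist": 19.5}
    - {"x": 122, "y": 96, "twist": 26}
    - {"x": 153, "y": 120, "twist": 32.5}
    - {"x": 184, "y": 145, "twist": 39}
    - {"x": 214, "y": 169, "twist": 45.5}
    - {"x": 245, "y": 193, "twist": 52}
  jaw: 1
  squeeze: 60

```text
invalid input
```

>>> step_arm:
  targets:
    - {"x": 30, "y": 24, "twist": 6.5}
    - {"x": 60, "y": 48, "twist": 13}
    - {"x": 85, "y": 68, "twist": 18}
    - {"x": 97, "y": 77.6, "twist": 21.9}
    - {"x": 97, "y": 77.6, "twist": 21.9}

```text
invalid input
```

>>> step_arm:
  targets:
    - {"x": 30, "y": 24, "z": 0, "twist": 6.5}
    - {"x": 60, "y": 48, "z": 0, "twist": 13}
    - {"x": 91, "y": 72, "z": 0, "twist": 19.5}
    - {"x": 122, "y": 96, "z": 0, "twist": 26}
    - {"x": 153, "y": 120, "z": 0, "twist": 32.5}
    - {"x": 184, "y": 145, "z": 0, "twist": 39}
    - {"x": 214, "y": 169, "z": 0, "twist": 45.5}
    - {"x": 245, "y": 193, "z": 0, "twist": 52}
  jaw: 1
  squeeze: 60

```text
time: 0.97
eef_pos: [0.4782, -0.2764, 0.2314]
eef_rot: [0.774, 0.633, -0.0, 0.0]
force: [0.9, 0.4, 0.1]
width: 0.0851
finger_force: 0.0
```

>>> step_arm:
  targets:
    - {"x": 30, "y": 24, "z": 0, "twist": 6.5}
    - {"x": 60, "y": 48, "z": 0, "twist": 13}
    - {"x": 85, "y": 67, "z": 0, "twist": 18}
    - {"x": 97, "y": 77, "z": -25, "twist": 22}
    - {"x": 97, "y": 77, "z": -60, "twist": 22}
    - {"x": 97, "y": 77, "z": -100, "twist": 22}
    - {"x": 97, "y": 77, "z": -130, "twist": 22}
    - {"x": 97, "y": 77, "z": -130, "twist": 22}

```text
time: 1.63
eef_pos: [0.5701, -0.1992, 0.0941]
eef_rot: [0.641, 0.767, -0.002, -0.005]
force: [-0.6, -0.2, -0.6]
width: 0.0854
finger_force: 0.0
```

```bash
python3 - <<'E'
from m import *
o=r.observe();q=o['eef_rot'];print(o['time'],o['eef_pos'],2*np.degrees(np.arctan2(q[1],q[0]))-90,q,o['force'])
a=snap('top')
c=np.hstack([cv2.resize(s['color'][v:v+100,u:u+100],(400,400),interpolation=cv2.INTER_CUBIC) for s,u,v in((a,295,165),(snap('scene'),170,150))])
cv2.imwrite('pics/pre.png',c)
E
```

```text
1.6333 [ 0.57012906 -0.19921328  0.09409429] 10.260856374366114 [ 0.64103154  0.76749303 -0.00202566 -0.00537774] [-0.58972901 -0.19037148 -0.59569502]
```

View pics/pre.png

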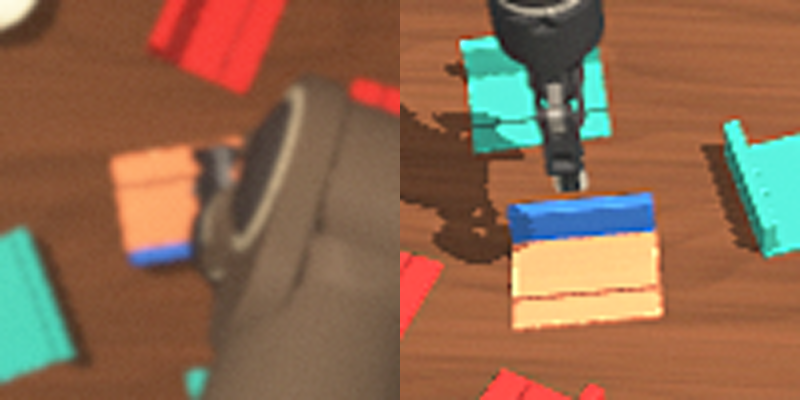

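Pre-grasp view: the hand is over the middle of the blue rib (580,205 in the right half), with the jaws along the strip's x axis. I'll descend and close.

>>> step_arm:
  targets:
    - {"x": 2, "y": 0, "z": -35, "twist": 0}
    - {"x": 2, "y": 0, "z": -65, "twist": 0}
    - {"x": 2, "y": 0, "z": -82, "twist": 0}
    - {"x": 2, "y": 0, "z": -82, "twist": 0}
    - {"x": 2, "y": 0, "z": -82, "twist": 0}

```text
time: 2.15
eef_pos: [0.5771, -0.2015, 0.0214]
eef_rot: [0.641, 0.767, 0.0, 0.001]
force: [-0.1, 0.3, -0.3]
width: 0.0854
finger_force: 0.0
```

>>> step_arm:
  targets:
    - {"x": 0, "y": 0, "z": 0, "twist": 0}
    - {"x": 0, "y": 0, "z": 0, "twist": 0}
    - {"x": 0, "y": 0, "z": 0, "twist": 0}
    - {"x": 0, "y": 0, "z": 0, "twist": 0}
    - {"x": 0, "y": 0, "z": 0, "twist": 0}
    - {"x": 0, "y": 0, "z": 0, "twist": 0}
    - {"x": 0, "y": 0, "z": 0, "twist": 0}
    - {"x": 0, "y": 0, "z": 0, "twist": 0}
  jaw: -1
  squeeze: 70

```text
time: 2.82
eef_pos: [0.5763, -0.2011, 0.0199]
eef_rot: [0.641, 0.767, 0.0, 0.0]
force: [-0.2, 0.0, 4.6]
width: 0.0099
finger_force: 70.5
```

The grasp is about 8 mm too high because the commanded pose had lagged. I'll open, go lower and grip again.

>>> step_arm:
  targets:
    - {"x": 0, "y": 0, "z": 0, "twist": 0}
    - {"x": 0, "y": 0, "z": 0, "twist": 0}
    - {"x": 0, "y": 0, "z": 0, "twist": 0}
    - {"x": 0, "y": 0, "z": 0, "twist": 0}
    - {"x": 0, "y": 0, "z": -4, "twist": 0}
    - {"x": 0, "y": 0, "z": -8, "twist": 0}
    - {"x": 0, "y": 0, "z": -8, "twist": 0}
    - {"x": 0, "y": 0, "z": -8, "twist": 0}
  jaw: 0

```text
time: 3.48
eef_pos: [0.5756, -0.2008, 0.0107]
eef_rot: [0.641, 0.767, -0.0, -0.001]
force: [-0.1, 0.7, 0.3]
width: 0.0427
finger_force: 0.0
```

>>> step_arm:
  targets:
    - {"x": 0, "y": 0, "z": 0, "twist": 0}
    - {"x": 0, "y": 0, "z": 0, "twist": 0}
    - {"x": 0, "y": 0, "z": 0, "twist": 0}
    - {"x": 0, "y": 0, "z": 0, "twist": 0}
    - {"x": 0, "y": 0, "z": 0, "twist": 0}
    - {"x": 0, "y": 0, "z": 0, "twist": 0}
    - {"x": 0, "y": 0, "z": 0, "twist": 0}
  jaw: -1

```text
time: 4.07
eef_pos: [0.5762, -0.201, 0.0116]
eef_rot: [0.641, 0.767, 0.0, 0.0]
force: [-0.2, 0.4, 2.5]
width: 0.0111
finger_force: 69.9
```

>>> step_arm:
  targets:
    - {"x": 0, "y": 0, "z": 10, "twist": 0}
    - {"x": 0, "y": 0, "z": 30, "twist": 0}
    - {"x": 0, "y": 0, "z": 60, "twist": 0}
    - {"x": 0, "y": 0, "z": 85, "twist": 0}
    - {"x": -8, "y": 25, "z": 90, "twist": -2}
    - {"x": -18, "y": 55, "z": 90, "twist": -4}
    - {"x": -29, "y": 85, "z": 90, "twist": -6}
    - {"x": -39, "y": 115, "z": 90, "twist": -8}

```text
time: 4.73
eef_pos: [0.536, -0.085, 0.1017]
eef_rot: [0.694, 0.72, -0.0, -0.0]
force: [1.1, 0.5, -2.6]
width: 0.0105
finger_force: 69.4
```

>>> step_arm:
  targets:
    - {"x": -10, "y": 30, "z": 0, "twist": -2}
    - {"x": -20, "y": 60, "z": 0, "twist": -4}
    - {"x": -30, "y": 90, "z": 0, "twist": -6}
    - {"x": -41, "y": 120, "z": 0, "twist": -8}
    - {"x": -51, "y": 150, "z": 0, "twist": -10}
    - {"x": -61, "y": 180, "z": 0, "twist": -12}
    - {"x": -71, "y": 210, "z": 0, "twist": -14}
    - {"x": -82, "y": 240, "z": 0, "twist": -15}

```text
time: 5.4
eef_pos: [0.4541, 0.1553, 0.1017]
eef_rot: [0.782, 0.623, -0.0, -0.0]
force: [1.1, 0.7, -2.1]
width: 0.0111
finger_force: 69.4
```

```bash
cat >>h.py <<'E'
def st():
    o=r.observe();q=o['eef_rot'];print(round(o['time'],2),(np.array(o['eef_pos'])*1000).round(1),'yaw',round(2*np.degrees(np.arctan2(q[1],q[0]))-90,2),'F',np.round(o['force'],1),'M',np.round(o['moment'],2),o['width'],o['finger_force'])
    return o
E
python3 -c "from h import *;st();print(np.round(r.observe()['qpos'],2))"
```

```text
5.4 [454.1 155.3 101.7] yaw -12.87 F [ 1.1  0.7 -2.1] M [ 0.01 -0.   -0.05] 0.011053677347820099 69.40106391906738
[ 0.33  0.08 -0.38  1.11 -0.    2.12]
```

>>> step_arm:
  targets:
    - {"x": -12, "y": 28, "z": 0, "twist": -1.5}
    - {"x": -24, "y": 56, "z": 0, "twist": -3}
    - {"x": -32, "y": 75, "z": 0, "twist": -3.8}
    - {"x": -35, "y": 81, "z": -15, "twist": -3.8}
    - {"x": -35, "y": 81, "z": -35, "twist": -3.8}
    - {"x": -35, "y": 81, "z": -55, "twist": -3.8}
    - {"x": -35, "y": 81, "z": -55, "twist": -3.8}
    - {"x": -35, "y": 81, "z": -55, "twist": -3.8}

```text
time: 6.07
eef_pos: [0.4189, 0.2345, 0.0459]
eef_rot: [0.802, 0.598, -0.001, -0.0]
force: [0.0, 1.2, -2.5]
width: 0.011
finger_force: 69.2
```

```bash
python3 - <<'E'
from m import *
st();a=snap('top');b=snap('scene')
c=np.hstack([cv2.resize(s['color'][v:v+110,u:u+100],(400,440),interpolation=cv2.INTER_CUBIC) for s,u,v in((a,175,185),(b,295,145))])
cv2.imwrite('pics/al.png',c)
E
```

```text
6.07 [418.9 234.5  45.9] yaw -16.56 F [ 0.   1.2 -2.5] M [0.04 0.05 0.04] 0.010983230819524372 69.24355745315552
```

View pics/al.png

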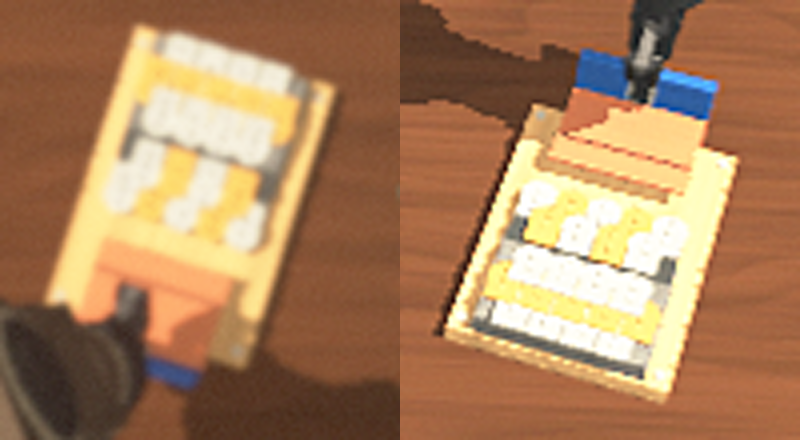

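The strip hovers square over the bare end in front of the row. In the left (top) half its front corners are at (105,235) and (238,270); the row ends are at (108,205) and (262,240). Next I'll measure the lateral and yaw offset in the board frame.

```bash
cat >> m.py <<'E'
T=np.deg2rad(-16.5)
def fr(P): return np.c_[P@[np.cos(T),np.sin(T)],P@[-np.sin(T),np.cos(T)]]
def edges(s,z,Xs,cen=345,hmax=16,vmin=110):
    "at board-frame stations X, scan across Y in plane z; print copper extent (subsampled colour profile)"
    hsv=cv2.cvtColor(s['color'],cv2.COLOR_BGR2HSV)
    bgr=s['color'].astype(np.float32)
    out=[]
    Y=np.arange(cen-95,cen+95,.5)
    for X in Xs:
        x=X*np.cos(T)-Y*np.sin(T);y=X*np.sin(T)+Y*np.cos(T)
        uv=np.array([proj(s,(a/1000,b/1000,z)) for a,b in zip(x,y)],np.float32)
        p=cv2.remap(bgr,uv[:,0].copy().reshape(1,-1),uv[:,1].copy().reshape(1,-1),cv2.INTER_LINEAR)[0]
        g=p[:,1]/(p[:,2]+1) # green/red : copper ~.63, board ~.9
        out.append((Y,p,g))
    return out
E
python3 - <<'E'
from m import *
a=snap('top');b=snap('scene')
o=st();e=np.array(o['eef_pos'][:2])*1000
print('rib XY',fr(e[None]))
for n,s in(('top',a),('scene',b)):
    X0=fr(e[None])[0,0]
    for dX,(Y,p,g) in zip((55,62,68,74,80),edges(s,.038,[X0+d for d in(55,62,68,74,80)])):
        k=(g<.76)&(p[:,2]>90)
        lab_=np.flatnonzero(np.diff(np.r_[0,k.astype(int),0]));runs=[(Y[i],Y[min(j,len(Y)-1)]) for i,j in zip(lab_[::2],lab_[1::2]) if j-i>16]
        print(n,dX,runs)
    # along X through centre lines: front edge
E
```

```text
6.27 [421.  235.3  47.7] yaw -16.6 F [ 0.  -0.3 -1.4] M [ 0.02  0.03 -0.01] 0.01068641993633914 69.26490783691406
rib XY [[336.79437023 345.20954142]]
top 55 [(np.float64(250.0), np.float64(264.5)), (np.float64(272.0), np.float64(400.0)), (np.float64(425.0), np.float64(439.5))]
top 62 [(np.float64(250.0), np.float64(259.0)), (np.float64(278.0), np.float64(399.0)), (np.float64(425.5), np.float64(439.5))]
top 68 [(np.float64(279.5), np.float64(398.0)), (np.float64(425.5), np.float64(439.5))]
top 74 [(np.float64(250.0), np.float64(259.0)), (np.float64(279.0), np.float64(397.0)), (np.float64(425.5), np.float64(439.5))]
top 80 [(np.float64(250.0), np.float64(258.5)), (np.float64(286.0), np.float64(396.5)), (np.float64(425.5), np.float64(439.5))]
scene 55 [(np.float64(271.0), np.float64(282.0)), (np.float64(288.0), np.float64(399.0))]
scene 62 [(np.float64(250.0), np.float64(259.0)), (np.float64(261.0), np.float64(279.0)), (np.float64(282.5), np.float64(292.0)), (np.float64(431.0), np.float64(439.5))]
scene 68 [(np.float64(250.0), np.float64(267.0)), (np.float64(430.5), np.float64(439.5))]
scene 74 [(np.float64(250.0), np.float64(258.5))]
scene 80 [(np.float64(288.5), np.float64(309.0)), (np.float64(312.0), np.float64(322.5)), (np.float64(324.5), np.float64(344.5)), (np.float64(348.0), np.float64(357.5)), (np.float64(360.5), np.float64(380.0)), (np.float64(383.5), np.float64(392.0)), (np.float64(431.5), np.float64(439.5))]
```

Measuring with the strip flat on the board will be cleaner, since its height is then known. I'll lower it, still about 18 mm short of the tips.

>>> step_arm:
  targets:
    - {"x": 0, "y": 0, "z": -6, "twist": 0}
    - {"x": 0, "y": 0, "z": -11, "twist": 0}
    - {"x": 0, "y": 0, "z": -15, "twist": 0}
    - {"x": 0, "y": 0, "z": -18, "twist": 0}
    - {"x": 0, "y": 0, "z": -18, "twist": 0}
    - {"x": 0, "y": 0, "z": -18, "twist": 0}

```text
time: 6.77
eef_pos: [0.4199, 0.2349, 0.0295]
eef_rot: [0.802, 0.598, 0.0, 0.0]
force: [-5.9, -2.9, 13.0]
width: 0.0107
finger_force: 71.7
```

```bash
cat > meas.py <<'E'
from m import *
def scanX(s,z,Yc,X0,X1):
    X=np.arange(X0,X1,.5);x=X*np.cos(T)-Yc*np.sin(T);y=X*np.sin(T)+Yc*np.cos(T)
    uv=np.array([proj(s,(i/1000,j/1000,z)) for i,j in zip(x,y)],np.float32)
    p=cv2.remap(s['color'].astype(np.float32),uv[:,0].copy().reshape(1,-1),uv[:,1].copy().reshape(1,-1),cv2.INTER_LINEAR)[0]
    return X,p,p[:,1]/(p[:,2]+1)
if __name__=='__main__':
    o=st();e=fr(np.array(o['eef_pos'][:2])[None]*1000)[0];print(e)
    for n in('top','scene'):
        s=snap(n)
        L=[]
        for Yc in np.arange(e[1]-48,e[1]+49,8):
            X,p,g=scanX(s,.022,Yc,e[0]+60,e[0]+100)
            k=np.flatnonzero(g<.77)
            i=k[-1] if len(k) else 0
            d=(X>e[0]+48)&(X<e[0]+74); br=p[:,2]+p[:,1]; j=np.flatnonzero(d)[np.argmin(br[d])]
            L.append((Yc,X[i],X[j]))
        L=np.array(L);print(n,'front',L[:,1],'line',L[:,2])
        for c in(1,2):
            f=np.polyfit(L[:,0],L[:,c],1);w=abs(L[:,c]-np.polyval(f,L[:,0]))<2
            f=np.polyfit(L[w,0],L[w,c],1);print(' at centre',np.polyval(f,e[1]).round(1),'yaw rel',np.degrees(-np.arctan(f[0])).round(2),w.sum())
        for dX in(50,58,66,72,78):
            Y,p,g=edges(s,.022,[e[0]+dX])[0]
            k=(g<.77)&(p[:,2]>100);q=np.flatnonzero(np.diff(np.r_[0,k.astype(int),0]))
            print(' ',dX,[(float(Y[i]),float(Y[min(m,len(Y)-1)])) for i,m in zip(q[::2],q[1::2]) if m-i>30])
E
python3 meas.py
```

```text
6.77 [419.9 234.9  29.5] yaw -16.57 F [-5.9 -2.9 13. ] M [-0.59  0.98  0.04] 0.01068878230992002 71.72217965126038
[335.85875808 344.51901512]
top front [418.35875808 417.85875808 417.35875808 417.35875808 417.35875808
 418.35875808 418.35875808 418.35875808 418.85875808 418.85875808
 418.85875808 418.35875808 417.85875808] line [395.85875808 395.85875808 395.85875808 395.85875808 395.85875808
 395.85875808 395.85875808 395.85875808 395.85875808 395.85875808
 395.85875808 395.85875808 395.85875808]
 at centre 418.2 yaw rel -0.51 13
 at centre 395.9 yaw rel 0.0 13
  50 [(270.0, 398.0)]
  58 [(286.5, 399.5)]
  66 [(288.0, 398.5)]
  72 [(288.5, 398.0)]
  78 [(288.0, 397.0)]
scene front [420.35875808 396.35875808 419.35875808 420.85875808 421.35875808
 419.85875808 420.35875808 395.85875808 419.35875808 420.35875808
 396.35875808 418.85875808 420.85875808] line [395.85875808 395.85875808 395.85875808 395.85875808 395.85875808
 395.85875808 395.85875808 395.85875808 395.85875808 395.85875808
 395.85875808 395.85875808 395.85875808]Traceback (most recent call last):
  File "meas.py", line 21, in <module>
    f=np.polyfit(L[w,0],L[w,c],1);print(' at centre',np.polyval(f,e[1]).round(1),'yaw rel',np.degrees(-np.arctan(f[0])).round(2),w.sum())
    raise TypeError("expected non-empty vector for x")
TypeError: expected non-empty vector for x
```

```bash
python3 - <<'E'
from m import *
a=snap('top');st()
for X in(425,432,445,460,480):
    Y,p,g=edges(a,.018,[X])[0]
    v=p[:,2]; h=[]
    k=np.flatnonzero(v>150); print(X,'board',Y[k[0]],Y[k[-1]],(Y[k[0]]+Y[k[-1]])/2)
for X in(448,454,460):   # bottom row at z~.033: low-sat/bright vs board
    Y,p,g=edges(a,.032,[X])[0]
    print(X,[(int(y),int(q[0])) for y,q in zip(Y[40:340:8],p[40:340:8])])
E
```

```text
6.92 [419.9 234.9  29.5] yaw -16.57 F [-4.5 -2.5 12.6] M [-0.62  1.01 -0.02] 0.010708226891341467 71.72256231307983
425 board 257.0 436.0 346.5
432 board 257.0 436.0 346.5
445 board 257.5 435.5 346.5
460 board 257.5 436.0 346.75
480 board 257.5 435.0 346.25
448 [(270, 123), (274, 108), (278, 137), (282, 188), (286, 218), (290, 221), (294, 220), (298, 221), (302, 211), (306, 174), (310, 130), (314, 109), (318, 105), (322, 109), (326, 116), (330, 145), (334, 188), (338, 215), (342, 221), (346, 218), (350, 221), (354, 207), (358, 168), (362, 128), (366, 110), (370, 108), (374, 111), (378, 115), (382, 141), (386, 189), (390, 215), (394, 218), (398, 217), (402, 219), (406, 212), (410, 188), (414, 164), (418, 148)]
454 [(270, 107), (274, 102), (278, 141), (282, 195), (286, 219), (290, 219), (294, 217), (298, 217), (302, 212), (306, 180), (310, 134), (314, 110), (318, 107), (322, 109), (326, 120), (330, 152), (334, 195), (338, 218), (342, 216), (346, 217), (350, 221), (354, 217), (358, 185), (362, 135), (366, 112), (370, 108), (374, 109), (378, 118), (382, 152), (386, 198), (390, 220), (394, 219), (398, 219), (402, 222), (406, 218), (410, 198), (414, 167), (418, 150)]
460 [(270, 115), (274, 104), (278, 134), (282, 187), (286, 217), (290, 218), (294, 215), (298, 211), (302, 197), (306, 160), (310, 122), (314, 107), (318, 106), (322, 113), (326, 123), (330, 152), (334, 193), (338, 217), (342, 221), (346, 222), (350, 215), (354, 200), (358, 166), (362, 127), (366, 108), (370, 106), (374, 113), (378, 128), (382, 159), (386, 199), (390, 216), (394, 214), (398, 212), (402, 218), (406, 213), (410, 192), (414, 165), (418, 150)]
```

The row's centre is at Y≈345.8 and the strip's at ≈343, with yaw within about 0.3°. I'll shift 2.5 mm sideways and ease the push before sliding.

>>> step_arm:
  targets:
    - {"x": 0, "y": 0, "z": 0.7, "twist": 0}
    - {"x": 0.4, "y": 1.2, "z": 1, "twist": 0}
    - {"x": 0.7, "y": 2.4, "z": 1, "twist": 0}
    - {"x": 0.7, "y": 2.4, "z": 1, "twist": 0}

```text
time: 7.25
eef_pos: [0.421, 0.2373, 0.0295]
eef_rot: [0.802, 0.598, 0.0, 0.0]
force: [-2.0, -2.4, 4.9]
width: 0.0108
finger_force: 70.6
```

```bash
python3 meas.py 2>&1 | grep -v -e File -e rror -e Trace
```

```text
7.25 [421.  237.3  29.5] yaw -16.59 F [-2.  -2.4  4.9] M [-0.56  0.24 -0.08] 0.010838045068120349 70.59392809867859
[336.26584132 347.1211615 ]
top front [417.26584132 418.26584132 418.76584132 419.26584132 419.26584132
 419.26584132 417.76584132 418.76584132 417.76584132 418.76584132
 419.76584132 419.76584132 418.76584132] line [396.26584132 396.26584132 396.26584132 396.26584132 396.26584132
 396.26584132 396.26584132 396.26584132 396.26584132 396.26584132
 396.26584132 396.26584132 396.26584132]
 at centre 418.7 yaw rel -0.61 13
 at centre 396.3 yaw rel -0.0 13
  50 [(273.5, 362.0), (370.0, 400.5)]
  58 [(290.5, 402.0)]
  66 [(292.0, 400.5)]
  72 [(291.0, 400.5)]
  78 [(291.5, 399.5)]
scene front [419.76584132 421.26584132 396.76584132 420.26584132 421.26584132
 396.26584132 419.76584132 420.76584132 417.26584132 419.26584132
 421.26584132 396.76584132 419.76584132] line [397.26584132 396.26584132 396.26584132 396.26584132 396.26584132
 396.26584132 396.26584132 396.26584132 396.26584132 396.26584132
 396.26584132 396.26584132 396.26584132]
    f=np.polyfit(L[w,0],L[w,c],1);print(' at centre',np.polyval(f,e[1]).round(1),'yaw rel',np.degrees(-np.arctan(f[0])).round(2),w.sum())
```

>>> step_arm:
  targets:
    - {"x": 2.9, "y": -0.9, "z": 0, "twist": 0.3}
    - {"x": 6.7, "y": -2, "z": 0, "twist": 0.3}
    - {"x": 10.5, "y": -3.2, "z": 0, "twist": 0.3}
    - {"x": 14.4, "y": -4.3, "z": 0, "twist": 0.3}
    - {"x": 18.2, "y": -5.5, "z": 0, "twist": 0.3}
    - {"x": 22, "y": -6.6, "z": 0, "twist": 0.3}
    - {"x": 25.9, "y": -7.8, "z": 0, "twist": 0.3}
    - {"x": 25.9, "y": -7.8, "z": 0, "twist": 0.3}

```text
time: 8.02
eef_pos: [0.4472, 0.2303, 0.0296]
eef_rot: [0.8, 0.6, 0.001, -0.0]
force: [-1.2, 0.8, 3.8]
width: 0.0111
finger_force: 70.3
```

```bash
python3 - <<'E'
from m import *
st();a=snap('top');b=snap('scene')
c=np.hstack([cv2.resize(s['color'][v:v+80,u:u+72],(400,444),interpolation=cv2.INTER_CUBIC) for s,u,v in((a,190,200),(b,310,150))])
cv2.imwrite('pics/mid.png',c)
E
```

```text
8.02 [447.2 230.3  29.6] yaw -16.26 F [-1.2  0.8  3.8] M [ 0.02  0.27 -0.02] 0.011074644572896579 70.31479954719543
```

View pics/mid.png

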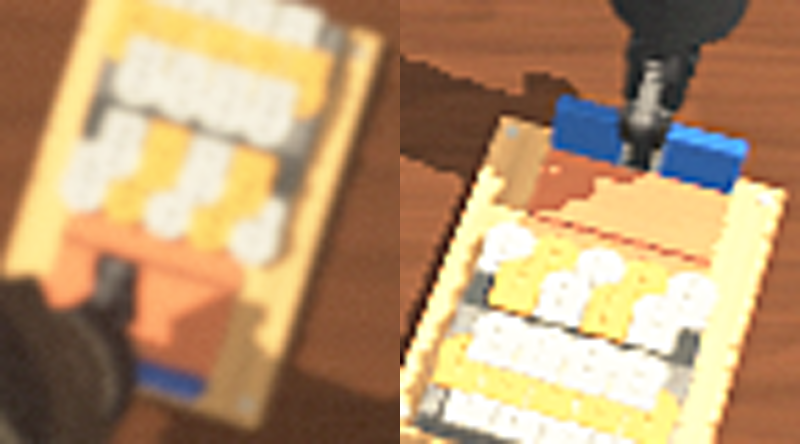

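The front edge is under the row: the line at (540,210)–(705,262) in the scene half is still visible and the scales are not lifted. I'll carry on.

>>> step_arm:
  targets:
    - {"x": 3.6, "y": -1.4, "z": 0, "twist": 0}
    - {"x": 7.4, "y": -2.6, "z": 0, "twist": 0}
    - {"x": 11.2, "y": -3.8, "z": 0, "twist": 0}
    - {"x": 15, "y": -5, "z": 0, "twist": 0}
    - {"x": 18.8, "y": -6.2, "z": 0, "twist": 0}
    - {"x": 22.5, "y": -7.4, "z": 0, "twist": 0}
    - {"x": 25.2, "y": -8.2, "z": 0, "twist": 0}
    - {"x": 25.2, "y": -8.2, "z": 0, "twist": 0}

```text
time: 8.78
eef_pos: [0.4719, 0.2219, 0.0296]
eef_rot: [0.8, 0.6, 0.0, -0.001]
force: [-2.0, 0.7, 6.8]
width: 0.0112
finger_force: 70.6
```

```bash
python3 - <<'E'
from m import *
o=st();print(fr(np.array(o['eef_pos'][:2])[None]*1000));a=snap('top');b=snap('scene')
c=np.hstack([cv2.resize(s['color'][v:v+80,u:u+72],(400,444),interpolation=cv2.INTER_CUBIC) for s,u,v in((a,190,200),(b,310,150))])
cv2.imwrite('pics/end.png',c)
for X in(402,410,418,426):
    Y,p,g=edges(a,.022,[X])[0];k=(g<.77)&(p[:,2]>100);q=np.flatnonzero(np.diff(np.r_[0,k.astype(int),0]))
    print(X,[(float(Y[i]),float(Y[min(m,len(Y)-1)])) for i,m in zip(q[::2],q[1::2]) if m-i>30])
E
```

```text
8.78 [471.9 221.9  29.6] yaw -16.26 F [-2.   0.7  6.8] M [0.14 0.57 0.07] 0.011178346767061788 70.6148636341095
[[389.4400993  346.76632092]]
402 [(255.0, 345.5)]
410 [(255.0, 350.5)]
418 [(254.5, 348.5), (374.5, 400.0)]
426 [(274.5, 351.0), (372.5, 439.5)]
```

View pics/end.png

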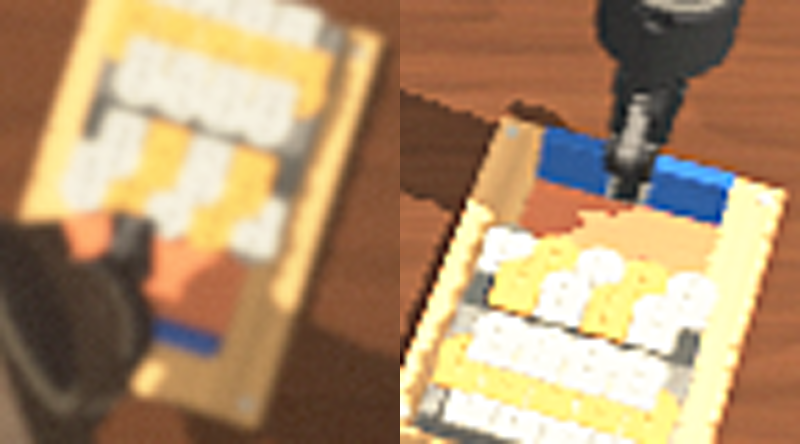

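The line is hidden and the row looks undisturbed. I'll check centring in the scene view, where the rib ends and board edges are clear.

```bash
python3 - <<'E'
from m import *
b=snap('scene');c=b['color'].astype(int)
W=lambda X,Y,z:(np.r_[X*np.cos(T)-Y*np.sin(T),X*np.sin(T)+Y*np.cos(T),z*1000])/1000
p=lambda *q:proj(b,W(*q)).round(1)
# blue top extents along rib mid-height row vs prediction
print('pred rib front face, z .022..058: L-end',[p(395,y,z) for y in(290.8,400.8) for z in(.05,.03)])
for z in(.05,.04,.03):
    Y=np.arange(270,425,.5);uv=np.array([proj(b,W(395.4,y,z)) for y in Y],np.float32)
    q=cv2.remap(b['color'],uv[:,0].copy().reshape(1,-1),uv[:,1].copy().reshape(1,-1),cv2.INTER_LINEAR)[0].astype(int)
    k=np.flatnonzero(q[:,0]-q[:,2]>40);print('rib Y',z,Y[k[0]],Y[k[-1]],(Y[k[0]]+Y[k[-1]])/2)
for X in(370,400,415,425):
    Y=np.arange(240,460,.5);uv=np.array([proj(b,W(X,y,.018)) for y in Y],np.float32)
    q=cv2.remap(b['color'],uv[:,0].copy().reshape(1,-1),uv[:,1].copy().reshape(1,-1),cv2.INTER_LINEAR)[0].astype(int)
    g=q[:,1]/(q[:,2]+1); k=np.flatnonzero((g>.72)&(q[:,2]>100)); c2=np.flatnonzero((g<.72)&(q[:,2]>100)&(Y>275)&(Y<415))
    print('board',X,Y[k[0]],Y[k[-1]],(Y[k[0]]+Y[k[-1]])/2,'copper',(Y[c2[0]],Y[c2[-1]]) if len(c2) else '')
for X in(452,458):   # outer white scales of bottom row
    Y=np.arange(265,425,.5);uv=np.array([proj(b,W(X,y,.032)) for y in Y],np.float32)
    q=cv2.remap(b['color'],uv[:,0].copy().reshape(1,-1),uv[:,1].copy().reshape(1,-1),cv2.INTER_LINEAR)[0].astype(int)
    k=q[:,0]>190;d=np.flatnonzero(np.diff(np.r_[0,k,0].astype(int)));print('white',X,Y[np.minimum(d,len(Y)-1)])
st()
E
```

```text
pred rib front face, z .022..058: L-end [array([334.1, 176.4]), array([333.4, 180.5]), array([368.2, 185.5]), array([367.1, 189.6])]
rib Y 0.05 294.5 401.0 347.75
rib Y 0.04 294.5 400.5 347.5
rib Y 0.03 294.0 400.5 347.25
board 370 260.0 431.5 345.75 copper 
board 400 260.5 431.5 346.0 copper (np.float64(291.0), np.float64(343.0))
board 415 261.5 431.5 346.5 copper (np.float64(291.0), np.float64(327.0))
board 425 260.0 431.0 345.5 copper (np.float64(279.5), np.float64(316.5))
white 452 [265.5 268.  271.5 272.5 278.5 307.  332.  359.  383.5 424.5]
white 458 [267.  271.  280.  305.  332.  358.5 383.5 424.5]
8.93 [471.9 221.9  29.6] yaw -16.25 F [-1.9  0.9  6.7] M [0.1  0.45 0.06] 0.01077420345525119 70.55231809616089
```

Centred within about 1.5 mm. Now the final press.

>>> step_arm:
  targets:
    - {"x": 0, "y": 0, "z": -0.3, "twist": 0}
    - {"x": 0, "y": 0, "z": -0.5, "twist": 0}
    - {"x": 0, "y": 0, "z": -0.5, "twist": 0}
    - {"x": 0, "y": 0, "z": -0.5, "twist": 0}
    - {"x": 0, "y": 0, "z": -0.5, "twist": 0}
    - {"x": 0, "y": 0, "z": -0.5, "twist": 0}

```text
time: 9.43
eef_pos: [0.4719, 0.2219, 0.0295]
eef_rot: [0.8, 0.6, 0.0, -0.0]
force: [-4.3, -0.2, 9.1]
width: 0.0108
finger_force: 71.1
```

```bash
python3 -c "
from h import *
for i in range(3): st();r.snapshot('top')
st()"
```

```text
9.43 [471.9 221.9  29.5] yaw -16.25 F [-4.3 -0.2  9.1] M [-0.08  0.72  0.05] 0.010771311551164882 71.12885355949402
9.48 [471.9 221.9  29.5] yaw -16.25 F [-4.1  0.5  9.2] M [-0.04  0.79  0.03] 0.010698723788642306 71.12713694572449
9.53 [471.9 221.9  29.5] yaw -16.25 F [-3.   0.   9.6] M [-0.02  0.71 -0.  ] 0.010777186410043112 71.1277985572815
9.58 [471.9 221.9  29.5] yaw -16.25 F [-3.3 -0.3  9.1] M [-0.09  0.77  0.02] 0.01091507571464567 71.12805247306824
```

```bash
python3 -c "from rig import r;print(r.hand_in())"
```

```text
the job is handed in; nothing more can be done
None
```

I tucked the copper strip about 35 mm under the bottom row, square and within about 1.5 mm of centre, with the black line hidden and the scales not visibly lifted. It is still gripped and pressed down at about 10 N, the bowl, pliers and jar were not touched, and the job is handed in at about 9.6 s (no verdict returned).

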